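Reset the tripped bench switch

ROBOT

A 6-joint arm with a two-finger parallel gripper is mounted at the origin on a cart in front of the work surface, level with it; the furniture and walls round the work are solid. World frame = base frame: x ahead of the robot, y to its left, z up, the work surface at z = 0. Lengths are in m, angles in rad, forces in N, time in s.
With the tool pointing down it reaches from about 0.35 to 0.975 m from the base axis. Payload 4.9 kg.
Tool frame: the origin (TCP) lies at the very end of the fingers, on their centre line; the grasp point (between the pads) lies 19 mm behind it; x points along the fingers, y is the direction in which the jaws open and shut, and the axes are right-handed (so a half turn about x gives the same grasp; the last joint's range is limited). The gripper opens to 85 mm and grips with 20 to 120 N. Pads are 22 mm wide; open, the fingers measure 114 mm over their backs; the gripper's body (76 mm by 85 mm) begins 54 mm behind the grasp point. The pads swing forward as they close: fully open they stand 13 mm farther back than shut.
Start: joints at [-1.415, 0.053, 1.613, -0, 1.476, -0.119], TCP at [0.17, -0.602, 0.199] pointing down, gripper open.
Joint ranges: [-3.01, 3.01], [-1.01, 2.22], [0.06, 2.58], [-1.02, 4.17], [0.09, 2.62], [-3.14, 3.14]. Speed limits (rad/s): [2.57, 2.57, 3.14, 3.14, 3.14, 3.14].

INTERFACE

Orientations are given as a rotation vector (axis times angle).
In Python, from station import ctrl, get_image, calibration, finish_job, search_frame, cut_out, mark_of gives the robot as it stands. The module is installed in compiled form; this text tells all that it offers.
- The arm moves only by the tool arm_command, never from a script. Its argument "plan" is a list that holds one entry, the list of rows, each a list of 7 numbers: the shift along the tool's x, y, z in m, then the turn, a rotation vector about the tool's x, y, z in degrees, then the finger opening in m, from 0 to 0.0854. A call has 1 to 20 rows; each row shifts and turns the pose as measured when the row begins, along the tool's axes as they then stand; what a row does not reach is not made up. A row lasts 1/12 s, in which the tool goes at most 41.7 mm and 7.16 degrees, less where a joint would pass 70% of its speed; a pose out of reach is approached as far as the arm can. A call with a gripper value outside its range is refused whole. The fingers move at their own pace and stop on an object; "squeeze" is the grip in N (left out, the last holds). Time passes only in rows, so rows that do not move let the fingers close. It gives the time, the measured TCP pose, the force and the opening at its end, in the units of the state.
- ctrl.get_obs(): the state, without advancing time (a new reading comes with each control period).
- get_image(name): name is "side" or "top"; returns the picture (384x512x3 uint8, red, green, blue); there is no depth.
- calibration(name): a dict with "fx", "fy", "cx", "cy" (pixels), "k1" (the pictures are not rectified: a ray, as slopes to the right and down, at radius r is drawn at 1 + k1 r^2 times it, then the intrinsics apply), "cam_to_world" (4x4, takes a point from camera to world coordinates). Camera axes: x right, y down, z forward; pixel columns grow to the right and rows downward; lengths in m; the calibration is good to about 2 mm. A picture is of the moment at which its call begins. calibration takes no time and is no camera call.
- finish_job(): hands the job in, once; it reports no verdict.
Trained networks look in the newest picture that a camera, given by its name, has taken for a name from the list of things; names that differ only in an ending like _2 or _b are one class to them, and where a whole thing is asked for, a point or a joint stands for the part that bears it (a point fixed in the world has none). Each returns a list of dicts, best first, with "conf" (0 to 1); they miss things now and then, are a little off and sometimes report something else, mostly with a low value. They report only what shows in the picture. A call takes as long as a camera call.
- search_frame(camera, thing): "at" ([x, y, z] in m, in the coordinates of the camera as it stood for that picture, good to about 4 mm: the middle of the surface that is visible of it).
- cut_out(camera, thing): "mask" (384x512 bool, what is visible of it).
- mark_of(camera, thing): "at" ([x, y, z] in m, in the coordinates of the camera as it stood for that picture, good to about 4 mm: a listed point, or the origin of a listed thing).
The state is a dict: "t": time; "q": joint angles; "dq": joint speeds; "effort": joint torques, N m; "tool_pos": TCP position; "tool_rot": TCP orientation; "contact_force": force on the tool from outside, world axes, zero at the start; "wrist_torque": the same for the moment, N m; "opening": finger opening in m.
Only numpy, scipy, OpenCV 4.12 (cv2) and the standard library are available. Lean on these libraries where they do the work, as an engineer would, in place of code of your own. Each camera call takes 0.05 s, during which the arm holds its last target. There are 200 camera calls.

TASK

One of the two trip switches on the bench has tripped: its red lever stands about upright, half-way, and its little window shows orange. Reset it as such switches need: push its lever through the resistance all the way off (away from the green dot) until you feel it come up against its inner stop, pressing no harder than that takes, and then throw it fully on towards the green dot, so that it stands like the lever of its neighbour. Leave the neighbour switched on, and leave the beaker, the screwdriver and the roll of tape where they are.

Things in the scene. Friction and masses are not known exactly. Their poses are not given: they have to be found in the camera images.
- tripped_unit: the tripped switch: grey case with a white cover, 150 x 90 mm, cover 60 mm high, fixed to the bench; origin at the centre of its underside, z up; +x towards ON (green dot on the cover, cable glands on this end), -x towards OFF (black dot), y along the lever's pivot, a line through x = 0, 47 mm up. A window in a black frame on the cover (at y = +29 mm) shows orange while tripped, green once reset
- works: the works hidden in the tripped switch's case; origin on the lever's pivot line. While tripped they block the lever at about 0.22 rad on its way on. Once reset they stay reset and let it go (1 N, up to 7 N out of a deep lean) to its sturdy ON stop at 0.63 rad. The block and the OFF stop bear 24 N inside, reached at about 8 to 10 N of level push on the knob, so stop pushing off at 5 to 6 N
- tripped_lever (a joint): angle of the tripped lever (rad): 0 upright, + towards ON, - towards OFF; starts near 0.1, stays where left. Towards off it turns freely (1 N at the knob), then for 0.2 to 0.3 rad it pushes the reset striker (about 3 N), then meets a slightly springy stop, different each time, from -0.2 to -0.8, which can only be felt. The reset catches only in the last 3 mm of knob travel before the stop
- tripped_lever_knob (a point): centre of the tripped lever's knob: a red cylinder 20 mm in diameter and 26 mm long, lying along the unit's y, on a red bar 10 x 12 mm; 110 mm from the pivot, so 157 mm above the bench when upright
- running_unit: the neighbouring switch, the same case in the same sense (+x of it towards ON), window green, fixed to the bench; origin at the centre of its underside. To be left alone.
- running_lever (a joint): angle of the neighbour's lever (rad), as above: about 0.6, on. Its knob is the same.
- beaker: a small plastic beaker, 58 mm across and 70 mm high, standing loose behind the switches; origin at the centre of its underside
- screwdriver: a yellow-handled screwdriver, 149 mm long and 17 mm thick, lying loose to the left of the switches; origin at the middle of its underside
- tape_roll: a roll of tape, 96 mm across and 48 mm high, lying loose to the right of the switches; origin at the centre of its underside

How it is judged:
By the outcome, as a careful person would: the job done as asked, in the order asked, and still so for the second after the job is handed in, with the robot touching nothing.
It also fails if it takes over 45 s, if anything falls off the work surface, if the arm or the gripper's body presses on something with over 40 N, if the wrist force passes 120 N, or if a joint passes its speed limit or range.

## Working session

There is one attempt and no reset: what is moved stays moved. The work goes in short steps, Python scripts to look and compute and a tool call to move; the robot and the scene stay as the last step left them, time stands still between calls to the robot, and variables do not carry over. Pictures are saved under pics/ and viewed, about 8 in all and at most 12, crops included, and the job is handed in when it is done.

Besides the shell and the picture viewer there is one more tool, called after ">>>" in YAML: its name, and indented under it one key for each argument. arm_command: Moves the arm, as the interface text tells. Its arguments: {"type":"object","properties":{"plan":{"type":"array","items":{"type":"array","items":{"type":"array","items":{"type":"number"}}}},"squeeze":{"type":"number"}},"required":["plan"]}

```bash
mkdir -p pics; cat > h.py <<'E'
import numpy as np, cv2
from station import *
def w(cam,p):
    T=np.array(calibration(cam)["cam_to_world"]); return (T@np.r_[p,1])[:3]
E
python3 - <<'E'
from h import *
ims=[get_image(c) for c in("side","top")]
cv2.imwrite("pics/a.png",np.vstack([cv2.cvtColor(i,cv2.COLOR_RGB2BGR) for i in ims])[:, :]) 
a=np.hstack(ims); 
cv2.imwrite("pics/a.png",cv2.cvtColor(cv2.resize(a,(800,300)),cv2.COLOR_RGB2BGR))
cv2.imwrite("pics/s.png",cv2.cvtColor(ims[0],cv2.COLOR_RGB2BGR));cv2.imwrite("pics/t.png",cv2.cvtColor(ims[1],cv2.COLOR_RGB2BGR))
for t in["tripped_unit","tripped_lever_knob","works","running_unit","running_lever","beaker","screwdriver","tape_roll"]:
  for c in("side","top"):
    print(t,c,[(round(d["conf"],2),w(c,d["at"]).round(3).tolist()) for d in mark_of(c,t)[:3]])
o=ctrl.get_obs();print(o)
E
```

```text
tripped_unit side [(0.95, [0.52, -0.114, -0.002])]
tripped_unit top [(0.82, [0.52, -0.118, 0.003]), (0.17, [0.57, -0.304, 0.003])]
tripped_lever_knob side [(0.67, [0.528, -0.118, 0.155])]
tripped_lever_knob top [(0.59, [0.531, -0.112, 0.157])]
works side []
works top [(0.35, [0.523, -0.114, 0.049])]
running_unit side [(0.72, [0.514, 0.092, -0.001])]
running_unit top [(0.82, [0.515, 0.098, 0.005]), (0.27, [0.571, -0.304, 0.001])]Traceback (most recent call last):
  File "<stdin>", line 9, in <module>
ValueError: it knows: beaker, running_unit, screwdriver, tape_roll, tripped_lever_knob, tripped_unit, works
```

View pics/s.png

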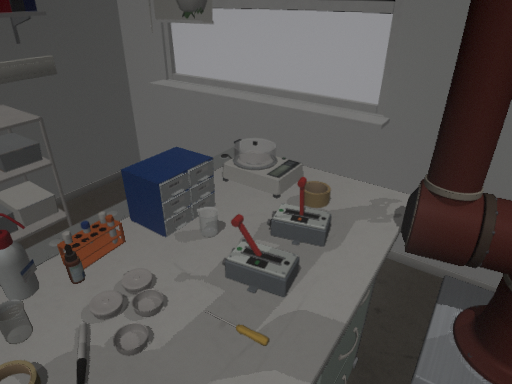

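View pics/t.png

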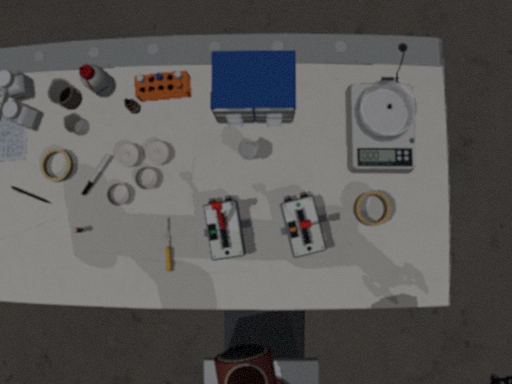

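The side view shows both units: the neighbour's lever at (245,235), the tripped one at (302,200). In the top view the tripped unit is at (303,225) with an orange window at (292,230), and its ON end is up the picture, away from the robot. Next I need the yaw and an enlarged crop.

```bash
python3 - <<'E'
from h import *
im=get_image("top")
cv2.imwrite("pics/c.png",cv2.resize(cv2.cvtColor(im[175:275,190:350],cv2.COLOR_RGB2BGR),None,fx=5,fy=5,interpolation=cv2.INTER_CUBIC))
for t in["tripped_lever_knob","beaker","screwdriver","tape_roll"]:
  for c in("top",):
    print(t,c,[(round(d["conf"],2),w(c,d["at"]).round(3).tolist()) for d in mark_of(c,t)[:3]])
k=calibration("top");print(k)
T=np.array(k["cam_to_world"])
def toplane(uv,z):
    K=np.array([[k["fx"],0,k["cx"]],[0,k["fy"],k["cy"]],[0,0,1]])
    p=cv2.undistortPoints(np.array(uv,float).reshape(-1,1,2),K,np.array([k["k1"],0,0,0]))[:,0]
    d=np.c_[p,np.ones(len(p))]@T[:3,:3].T
    return T[:3,3]+d*((z-T[2,3])/d[:,2])[:,None]
for u in("tripped_unit","running_unit"):
    m=cut_out("top",u)
    for e in m[:2]:
        c=np.argwhere(e["mask"])[:,::-1]
        P=toplane(c,.06)[:,:2]
        print(u,e["conf"],len(c),cv2.minAreaRect(P.astype(np.float32)*1000))
o=ctrl.get_obs();print({a:np.round(b,3).tolist() for a,b in o.items()})
E
```

```text
tripped_lever_knob top [(0.46, [0.53, -0.112, 0.157])]
beaker top [(0.89, [0.727, 0.033, -0.004])]
screwdriver top [(0.73, [0.474, 0.255, 0.0])]
tape_roll top [(0.55, [0.573, -0.304, 0.002])]
{'fx': 476.9213219241584, 'fy': 476.9213219241584, 'cx': 260.0946477907062, 'cy': 195.72257993996098, 'k1': -0.205537131699893, 'cam_to_world': array([[-0.00256031, -0.99850234,  0.05464911,  0.53445234],
       [-0.99981076,  0.00360988,  0.01911567, -0.02510103],
       [-0.01928432, -0.05458982, -0.99832263,  1.30652186],
       [ 0.        ,  0.        ,  0.        ,  1.        ]])}
tripped_unit 0.93 2079 ((527.1350708007812, -113.23051452636719), (115.21739959716797, 169.83009338378906), 89.76563262939453)
running_unit 0.88 2169 ((522.6009521484375, 85.96855163574219), (163.3441619873047, 123.7742691040039), 6.853748798370361)
{'t': 0.85, 'q': [-1.415, 0.053, 1.613, -0.0, 1.476, -0.119], 'dq': [0.0, -0.0, 0.001, -0.0, 0.002, 0.001], 'effort': [0.0, -39.367, -37.046, -0.0, 0.0, -0.0], 'tool_pos': [0.17, -0.602, 0.199], 'tool_rot': [2.074, 0.287, -2.074], 'contact_force': [-0.473, -0.815, -0.589], 'wrist_torque': [-0.012, 0.024, -0.019], 'opening': 0.085}
```

View pics/c.png

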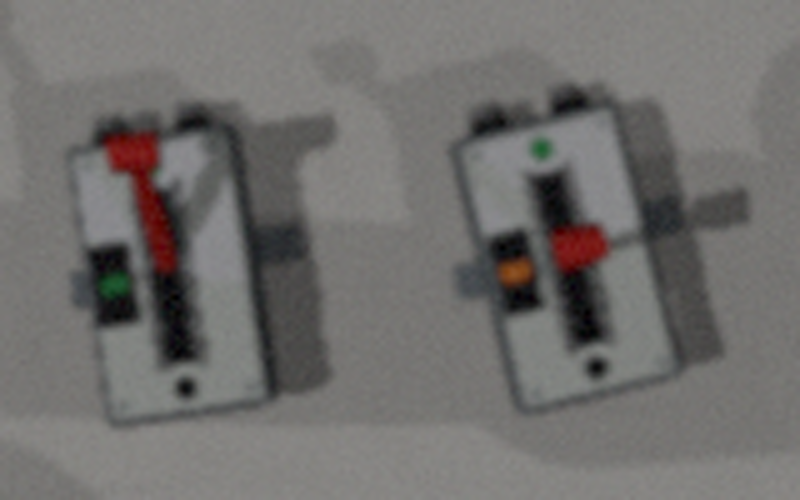

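The crop shows the tripped unit's green dot at (541,149) and black dot at (597,367), with the knob near (580,248) and an orange window. Plan: straddle the knob with part-closed fingers, with the jaws along the unit's x.

```bash
cat >> h.py <<'E'
from scipy.spatial.transform import Rotation as R
def toplane(uv,z,cam="top"):
    k=calibration(cam);T=np.array(k["cam_to_world"])
    K=np.array([[k["fx"],0,k["cx"]],[0,k["fy"],k["cy"]],[0,0,1]])
    p=cv2.undistortPoints(np.array(uv,float).reshape(-1,1,2),K,np.array([k["k1"],0,0,0]))[:,0]
    d=np.c_[p,np.ones(len(p))]@T[:3,:3].T
    return T[:3,3]+d*((z-T[2,3])/d[:,2])[:,None]
E
python3 - <<'E'
from h import *
f=lambda a:np.array(a)/5+[190,175]-.4
D=toplane(f([[541,149],[597,367]]),.06);print(D.round(4),D.mean(0).round(4))
v=D[0]-D[1];print("yaw",np.degrees(np.arctan2(v[1],v[0])),np.linalg.norm(v))
C=toplane(f([[455,148],[612,108],[680,370],[525,410]]),.06);print(C.round(4),C.mean(0))
print(np.degrees(np.arctan2(*(C[0]-C[3])[1::-1])),np.degrees(np.arctan2(*(C[1]-C[2])[1::-1])))
print("knob",toplane(f([[580,247]]),.157).round(4))
# red knob by mask
o=ctrl.get_obs();M=R.from_rotvec(o["tool_rot"]).as_matrix();print(M.round(3))
E
```

```text
[[ 0.5796 -0.0998  0.06  ]
 [ 0.4656 -0.1285  0.06  ]] [ 0.5226 -0.1142  0.06  ]
yaw 14.145030437589119 0.11756329121555505
[[ 0.5803 -0.0548  0.06  ]
 [ 0.6009 -0.1372  0.06  ]
 [ 0.4637 -0.172   0.06  ]
 [ 0.4434 -0.0908  0.06  ]] [ 0.52208521 -0.11370921  0.06      ]
14.741775499059846 14.247466208221695
knob [[ 0.5288 -0.1125  0.157 ]]
[[ 0.     0.271 -0.962]
 [-0.    -0.962 -0.271]
 [-1.     0.     0.   ]]
```

>>> arm_command:
  plan:
    - [[-0.03,0,0,0,0,0,0.034],[-0.03,0,0,0,0,0,0.034],[0,-0.0234,-0.0299,-6.82,0,0,0.034],[0,-0.0196,-0.0326,-6.82,0,0,0.034],[0,-0.0155,-0.0347,-6.82,0,0,0.034],[0,-0.0114,-0.0362,-6.82,0,0,0.034],[0,-0.0071,-0.0373,-6.82,0,0,0.034],[0,-0.0026,-0.0379,-6.82,0,0,0.034],[0,0.002,-0.0379,-6.82,0,0,0.034],[0,0.0065,-0.0374,-6.82,0,0,0.034],[0,0.0109,-0.0364,-6.82,0,0,0.034],[0,0.0151,-0.0349,-6.82,0,0,0.034],[0,0.0191,-0.0328,-6.82,0,0,0.034],[0,0.0229,-0.0303,-6.82,0,0,0.034],[0,0.0263,-0.0274,-6.82,0,0,0.034],[0,0.0294,-0.0241,0,0,0,0.034],[0,0,0,0,0,0,0.034]]

```text
t: 2.27
tool_pos: [0.4813, -0.1443, 0.2635]
tool_rot: [0.969, 1.336, -0.964]
contact_force: [-0.1, -0.3, 0.1]
opening: 0.0336
```

```bash
cat >> h.py <<'E'
O=np.array([.5223,-.114,.047]);YAW=np.radians(14.4);U=np.array([np.cos(YAW),np.sin(YAW),0]);V=np.array([-U[1],U[0],0])
def st():
    o=ctrl.get_obs();M=R.from_rotvec(o["tool_rot"]).as_matrix();p=o["tool_pos"]-O
    print("t",round(o["t"],2),"unit uvz mm",(np.array([p@U,p@V,p[2]])*1e3).round(1),"F uvz",np.round([o["contact_force"]@U,o["contact_force"]@V,o["contact_force"][2]],1),"open",round(o["opening"],4))
    A=np.array([U,V,[0,0,1]])@M
    print("tool axes in unit (cols):",A.round(3).tolist(),"q",np.round(o["q"],2))
    return o,A
E
python3 -c "
from h import *
o,A=st()
def s(u,v,z): print('shift to',u,v,z,(A.T@(np.array([u,v,z])/1e3-np.array([(o['tool_pos']-O)@U,(o['tool_pos']-O)@V,o['tool_pos'][2]-O[2]]))).round(4))
s(10,0,150);s(10,0,101)
print('rot fix deg about tool',np.degrees(R.from_matrix(A.T@np.array([[0,1,0],[0,0,-1],[-1,0,0]]).T.T).as_rotvec()) )
"
```

```text
t 2.27 unit uvz mm [-47.2 -19.2 216.5] F uvz [-0.2 -0.3  0.1] open 0.0336
tool axes in unit (cols): [[0.007, 0.997, 0.072], [-0.005, 0.072, -0.997], [-1.0, 0.007, 0.005]] q [-0.44 -0.28  1.81  0.    1.6  -0.76]
shift to 10 0 150 [ 0.0668  0.058  -0.0154]
shift to 10 0 101 [ 0.1158  0.0577 -0.0156]
rot fix deg about tool [ 4.12794117  0.28813955 -0.40827326]
```

>>> arm_command:
  plan:
    - [[0,0.029,-0.0075,4.1,0.3,-0.4,0.034],[0,0.029,-0.0055,0,0,0,0.034],[0.033,0,0,0,0,0,0.034],[0.025,0,0,0,0,0,0.034],[0,0,0,0,0,0,0.034]]

```text
t: 2.68
tool_pos: [0.5383, -0.1111, 0.2075]
tool_rot: [1.02, 1.312, -1.017]
contact_force: [-1.1, 0.5, -0.7]
opening: 0.0338
```

```bash
python3 -c "
from h import *
st()
im=get_image('side');cv2.imwrite('pics/d.png',cv2.resize(cv2.cvtColor(im[130:260,230:390],cv2.COLOR_RGB2BGR),None,fx=4,fy=4,interpolation=cv2.INTER_CUBIC))
print([(d['conf'],w('side',d['at'])) for d in mark_of('side','tripped_lever_knob')[:2]])
"
```

```text
t 2.68 unit uvz mm [ 16.2  -1.2 160.5] F uvz [-1.   0.7 -0.7] open 0.0338
tool axes in unit (cols): [[0.006, 1.0, 0.004], [-0.005, 0.004, -1.0], [-1.0, 0.006, 0.005]] q [-0.34 -0.14  1.78 -0.    1.49 -0.59]
[(0.61, array([ 0.52915508, -0.11726318,  0.15516042]))]
```

View pics/d.png

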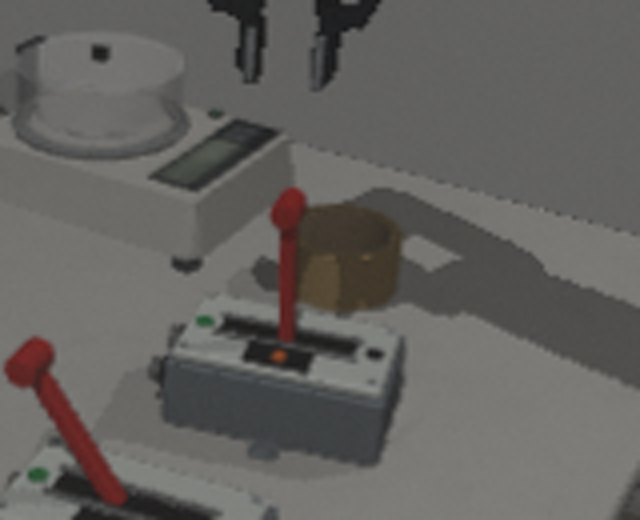

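Fingers straddle the knob's line, about centred (gap 250–320, knob at 290). Now the descent.

>>> arm_command:
  plan:
    - [[0,-0.008,0,0,0,0,0.034],[0.03,0,0,0,0,0,0.034],[0.02,0,0,0,0,0,0.034],[0.005,0,0,0,0,0,0.034],[0,0,0,0,0,0,0.034]]

```text
t: 3.2
tool_pos: [0.5354, -0.1191, 0.1676]
tool_rot: [1.024, 1.287, -1.012]
contact_force: [0.1, -0.0, 0.6]
opening: 0.0339
```

```bash
python3 -c "
from h import *
st()
im=get_image('side');cv2.imwrite('pics/e.png',cv2.resize(cv2.cvtColor(im[130:260,230:390],cv2.COLOR_RGB2BGR),None,fx=4,fy=4,interpolation=cv2.INTER_CUBIC))
"
```

```text
t 3.2 unit uvz mm [ 11.4  -8.2 120.6] F uvz [ 0.1 -0.1  0.6] open 0.0339
tool axes in unit (cols): [[0.024, 1.0, -0.001], [-0.019, -0.0, -1.0], [-1.0, 0.024, 0.019]] q [-0.35 -0.13  1.85 -0.    1.4  -0.6 ]
```

View pics/e.png

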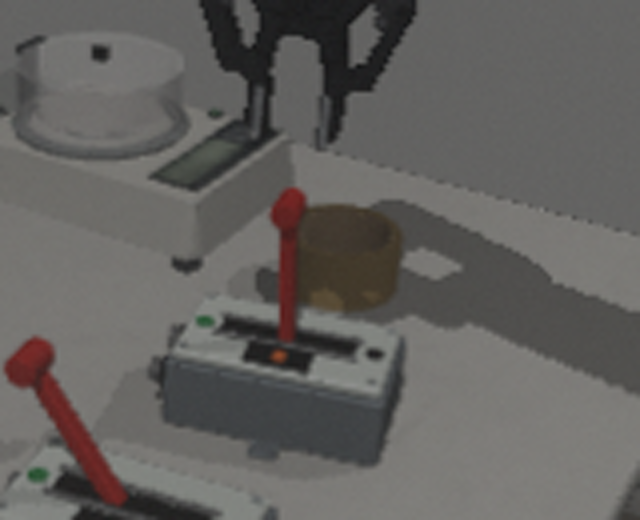

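```bash
python3 - <<'E'
from h import *
def proj(cam,P):
    k=calibration(cam);T=np.linalg.inv(np.array(k["cam_to_world"]));K=np.array([[k["fx"],0,k["cx"]],[0,k["fy"],k["cy"]],[0,0,1]])
    return cv2.projectPoints(np.atleast_2d(P).astype(float),cv2.Rodrigues(T[:3,:3])[0],T[:3,3],K,np.array([k["k1"],0,0,0]))[0][:,0]
o,A=st()
P=[o["tool_pos"],O+.008*U+[0,0,.11],O,O+.075*U+.045*V+[0,0,.013]]
print(((proj("side",P)-[230,130])*4).round(0))
im=get_image("top");cv2.imwrite("pics/f.png",cv2.resize(cv2.cvtColor(im[150:270,230:370],cv2.COLOR_RGB2BGR),None,fx=5,fy=5,interpolation=cv2.INTER_CUBIC))
print(((proj("top",P)-[230,150])*5).round(0))
E
```

```text
t 3.25 unit uvz mm [ 11.8  -8.5 121.4] F uvz [ 0.3 -0.9 -0.8] open 0.034
tool axes in unit (cols): [[0.025, 1.0, -0.001], [-0.019, -0.0, -1.0], [-0.999, 0.025, 0.019]] q [-0.35 -0.13  1.84 -0.    1.4  -0.6 ]
[[285. 181.]
 [286. 203.]
 [285. 349.]
 [161. 345.]]
[[394. 355.]
 [377. 367.]
 [365. 381.]
 [247. 264.]]
```

View pics/f.png

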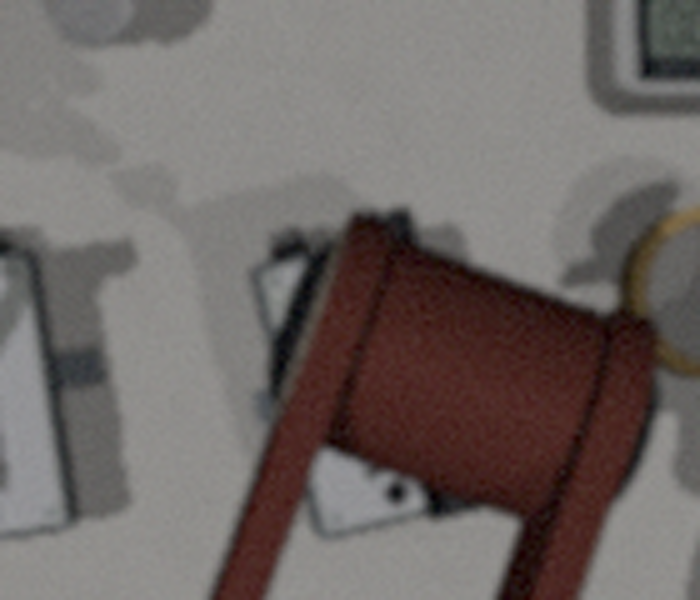

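>>> arm_command:
  plan:
    - [[0.003,-0.003,-0.0085,0,1.1,-1.4,0.034],[0.012,0,0,0,0,0,0.034],[0,0,0,0,0,0,0.034],[0,0,0,0,0,0,0.034]]

```text
t: 3.63
tool_pos: [0.5346, -0.1137, 0.16]
tool_rot: [1.024, 1.305, -1.018]
contact_force: [0.2, -1.5, -0.1]
opening: 0.034
```

```bash
cat >> h.py <<'E'
def proj(cam,P):
    k=calibration(cam);T=np.linalg.inv(np.array(k["cam_to_world"]));K=np.array([[k["fx"],0,k["cx"]],[0,k["fy"],k["cy"]],[0,0,1]])
    return cv2.projectPoints(np.atleast_2d(P).astype(float),cv2.Rodrigues(T[:3,:3])[0],T[:3,3],K,np.array([k["k1"],0,0,0]))[0][:,0]
def crop(name):
    im=get_image('side');cv2.imwrite('pics/%s.png'%name,cv2.resize(cv2.cvtColor(im[130:260,230:390],cv2.COLOR_RGB2BGR),None,fx=4,fy=4,interpolation=cv2.INTER_CUBIC))
E
python3 -c "
from h import *
o,A=st();crop('g');print((proj('side',o['tool_pos'])-[230,130])*4)
"
```

```text
t 3.63 unit uvz mm [ 12.   -2.8 113. ] F uvz [-0.2 -1.5 -0.1] open 0.034
tool axes in unit (cols): [[0.011, 1.0, -0.001], [-0.007, -0.001, -1.0], [-1.0, 0.011, 0.007]] q [-0.35 -0.12  1.84  0.    1.4  -0.6 ]
[[281.27870594 196.26327366]]
```

View pics/g.png

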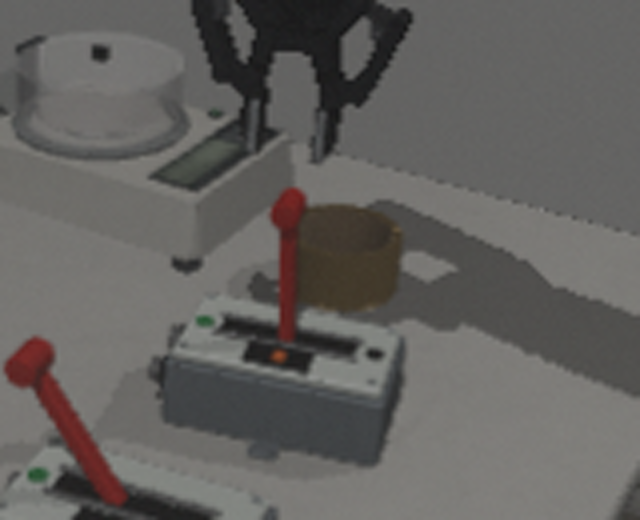

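Side view: fingertips at (253,152) and (317,162), about 50 px above the knob centre at (290,208). They are higher than the TCP reading implies, since the pads set back when open. I'll descend further in small steps, watching the force.

>>> arm_command:
  plan:
    - [[0.012,-0.004,-0.003,0,0.4,-0.6,0.034],[0.012,0,0,0,0,0,0.034],[0,0,0,0,0,0,0.034],[0,0,0,0,0,0,0.034]]

```text
t: 4.02
tool_pos: [0.5296, -0.112, 0.1337]
tool_rot: [1.023, 1.317, -1.023]
contact_force: [-0.1, 1.2, 0.3]
opening: 0.0339
```

```bash
python3 -c "
from h import *
o,A=st();crop('h');print((proj('side',o['tool_pos'])-[230,130])*4)
a=[(proj('side',O+U*.008+V*v+[0,0,z])-[230,130])*4 for v,z in((0,.11),(-.04,.11),(0,.15))];print(a)
"
```

```text
t 4.02 unit uvz mm [ 7.6  0.1 86.7] F uvz [0.2 1.2 0.3] open 0.0339
tool axes in unit (cols): [[-0.0, 1.0, -0.001], [-0.0, -0.001, -1.0], [-1.0, -0.0, 0.0]] q [-0.35 -0.1   1.87 -0.    1.37 -0.6 ]
[[283.88720943 235.16663937]]
[array([[285.91517867, 203.17408788]]), array([[299.68700522, 178.09503949]]), array([[290.57377384, 146.62680397]])]
```

View pics/h.png

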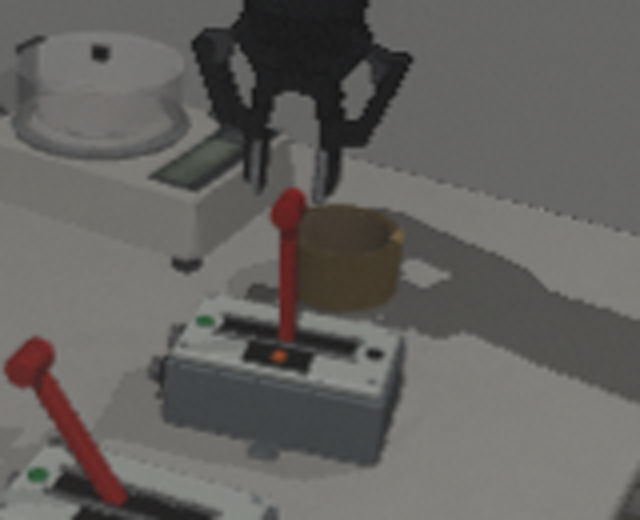

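Tips at (257,192) and (322,200), with the knob centre at (290,207) between them. I'll go down 15 mm more, then nudge towards OFF and see whether the red knob moves.

>>> arm_command:
  plan:
    - [[0.012,0,0,0,0,0,0.034],[0.003,0,0,0,0,0,0.034],[0,0,0,0,0,0,0.034]]

```text
t: 4.32
tool_pos: [0.5294, -0.112, 0.117]
tool_rot: [1.023, 1.318, -1.024]
contact_force: [-0.3, -0.3, -0.2]
opening: 0.034
```

```bash
cat >> h.py <<'E'
def red():
    im=get_image('side').astype(int);m=(im[...,0]>90)&(im[...,1]<60)&(im[...,2]<70);m[:,:262]=0;m[:165]=0;m[:,345:]=0;m[225:]=0
    n,l,s,c=cv2.connectedComponentsWithStats(m.astype(np.uint8));i=1+s[1:,4].argmax() if n>1 else 0
    ys,xs=np.nonzero(l==i);k=ys<ys.min()+9
    print('red n',len(ys),'top',ys.min(),'knob centre px',xs[k].mean().round(1),ys[k].mean().round(1))
E
python3 -c "
from h import *
o,A=st();red()
"
```

```text
t 4.32 unit uvz mm [ 7.4  0.2 70. ] F uvz [-0.4 -0.2 -0.2] open 0.034
tool axes in unit (cols): [[-0.001, 1.0, -0.001], [0.0, -0.001, -1.0], [-1.0, -0.001, -0.0]] q [-0.35 -0.08  1.89 -0.    1.34 -0.6 ]
red n 73 top 190 knob centre px 301.0 194.2
```

```bash
python3 -c "
from h import *
crop('i')"
```

```text
(no output)
```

View pics/i.png

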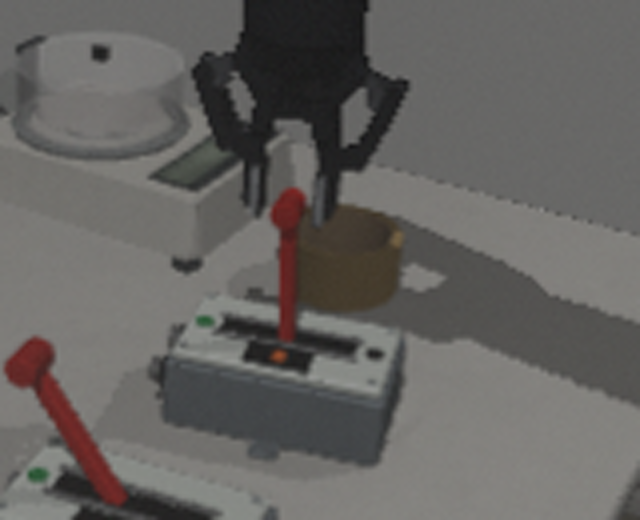

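>>> arm_command:
  plan:
    - [[0,-0.008,0,0,0,0,0.034],[0,-0.006,0,0,0,0,0.034],[0,-0.002,0,0,0,0,0.034]]

```text
t: 4.67
tool_pos: [0.514, -0.1161, 0.1183]
tool_rot: [1.023, 1.316, -1.022]
contact_force: [0.4, 0.3, -0.3]
opening: 0.034
```

```bash
cat >> h.py <<'E'
def red():
    im=cv2.cvtColor(get_image('side'),cv2.COLOR_RGB2HSV).astype(int);m=((im[...,0]<8)|(im[...,0]>172))&(im[...,1]>140)&(im[...,2]>50);m[:,:262]=0;m[:165]=0;m[:,345:]=0;m[225:]=0
    n,l,s,c=cv2.connectedComponentsWithStats(m.astype(np.uint8));i=1+s[1:,4].argmax() if n>1 else 0
    ys,xs=np.nonzero(l==i);k=ys<ys.min()+9
    print('red n',len(ys),'top',ys.min(),'knob centre px',xs[k].mean().round(1),ys[k].mean().round(1))
    # lever angle whose drawn knob centre lies nearest the seen one
    t=np.linspace(-1,.8,361);P=proj('side',np.array([O+.11*(np.sin(a)*U+np.cos(a)*np.array([0,0,1])) for a in t]))
    d=np.hypot(*(P-[xs[k].mean(),ys[k].mean()]).T);print('lever angle by picture',t[d.argmin()].round(3),'miss px',d.min().round(1))
E
python3 -c "
from h import *
o,A=st();red();print([(round(d['conf'],2),w('side',d['at']).round(3)) for d in mark_of('side','tripped_lever_knob')[:2]])
"
```

```text
t 4.67 unit uvz mm [-8.6  0.1 71.3] F uvz [ 0.5  0.2 -0.3] open 0.034
tool axes in unit (cols): [[0.002, 1.0, -0.001], [-0.001, -0.001, -1.0], [-1.0, 0.002, 0.001]] q [-0.36 -0.12  1.92  0.    1.34 -0.61]
red n 144 top 178 knob centre px 304.7 182.1
lever angle by picture -0.005 miss px 0.8
[(0.56, array([ 0.522, -0.12 ,  0.153])), (0.16, array([ 0.519, -0.111, -0.001]))]
```

The knob moved with the fingers, so the straddle is right. Now I'll push off along the arc, tilting with the lever.

>>> arm_command:
  plan:
    - [[0,-0.0037,0,0,0,3,0.034],[0,-0.0025,0,0,0,2,0.034],[0,0,0,0,0,0,0.034]]

```text
t: 5.02
tool_pos: [0.5089, -0.1179, 0.119]
tool_rot: [1.073, 1.256, -0.952]
contact_force: [0.1, 0.1, 0.5]
opening: 0.0341
```

```bash
cat >> h.py <<'E'
def s2():
    o=ctrl.get_obs();M=R.from_rotvec(o["tool_rot"]).as_matrix();A=np.array([U,V,[0,0,1]])@M;p=o["tool_pos"]-O
    p=np.array([p@U,p@V,p[2]]);f=o["contact_force"];th=np.arctan2(-A[0,0],-A[2,0])
    F=np.array([f@U,f@V,f[2]])
    # knob u on tool axis: distance of pivot from tool axis etc
    r=A.T@-p  # pivot in tool frame
    print("t",round(o["t"],2),"tilt",th.round(3),"pivot in tool mm",(r*1e3).round(1),"F",F.round(1),"F along tool y",(A.T@F)[1].round(2))
    print("lever angle if knob on upper finger", (th+np.arcsin(np.clip((-r[1]+np.array([.007,-.007]))/.11,-1,1))).round(3),"axes",A[:,0].round(3),"tool_y v",A[1,1].round(3))
E
python3 -c "
from h import *
s2();red()
"
```

```text
t 5.02 tilt -0.094 pivot in tool mm [73.   7.1 -0.6] F [0.1 0.1 0.5] F along tool y 0.15
lever angle if knob on upper finger [-0.095 -0.223] axes [ 0.094 -0.002 -0.996] tool_y v -0.0
red n 143 top 178 knob centre px 308.2 182.5
lever angle by picture -0.09 miss px 0.5
```

>>> arm_command:
  plan:
    - [[0,-0.0037,0,0,0,3,0.034],[0,-0.0025,0,0,0,2,0.034],[0,0,0,0,0,0,0.034]]

```text
t: 5.32
tool_pos: [0.5048, -0.1197, 0.1198]
tool_rot: [1.119, 1.197, -0.884]
contact_force: [-0.1, -0.8, -0.3]
opening: 0.0338
```

```bash
python3 -c "
from h import *
s2()
"
```

```text
t 5.32 tilt -0.184 pivot in tool mm [74.9  4.8 -1.4] F [-0.3 -0.7 -0.3] F along tool y -0.35
lever angle if knob on upper finger [-0.164 -0.291] axes [ 0.183 -0.004 -0.983] tool_y v 0.001
```

>>> arm_command:
  plan:
    - [[0.003,-0.0055,-0.001,0,0,3,0.034],[0.001,-0.004,0,0,0,2,0.034],[0,0,0,0,0,0,0.034]]

```text
t: 5.57
tool_pos: [0.4985, -0.1212, 0.116]
tool_rot: [1.162, 1.136, -0.815]
contact_force: [-0.9, -0.5, 0.2]
opening: 0.034
```

```bash
python3 -c "
from h import *
s2();red()
"
```

```text
t 5.57 tilt -0.275 pivot in tool mm [73.2  5.2 -1.4] F [-1.  -0.3  0.2] F along tool y -0.96
lever angle if knob on upper finger [-0.258 -0.385] axes [ 0.271 -0.005 -0.963] tool_y v 0.002
red n 137 top 181 knob centre px 315.1 185.2
lever angle by picture -0.265 miss px 0.8
```

>>> arm_command:
  plan:
    - [[0.001,-0.0045,-0.001,0,0,3,0.034],[0.001,-0.004,0,0,0,2,0.034],[0,0,0,0,0,0,0.034]]

```text
t: 5.87
tool_pos: [0.4944, -0.1224, 0.1146]
tool_rot: [1.201, 1.077, -0.746]
contact_force: [0.2, 0.3, -0.9]
opening: 0.034
```

```bash
python3 -c "
from h import *
s2()
"
```

```text
t 5.87 tilt -0.363 pivot in tool mm [73.5  3.2 -1.6] F [ 0.3  0.2 -0.9] F along tool y -0.03
lever angle if knob on upper finger [-0.329 -0.456] axes [ 0.355 -0.006 -0.935] tool_y v 0.005
```

>>> arm_command:
  plan:
    - [[0.001,-0.0055,-0.001,0,0,3,0.034],[0.001,-0.004,0,0,0,1,0.034],[0,0,0,0,0,0,0.034]]

```text
t: 6.12
tool_pos: [0.4894, -0.1241, 0.1125]
tool_rot: [1.232, 1.027, -0.69]
contact_force: [-1.1, -0.4, 1.0]
opening: 0.0341
```

```bash
cat >> h.py <<'E'
def fa(n=6):
    F=[]
    for _ in range(n):
        o=ctrl.get_obs();M=R.from_rotvec(o["tool_rot"]).as_matrix();F.append(M.T@o["contact_force"]);get_image("side")
    print("mean F in tool axes",np.mean(F,0).round(2),"y each",np.array(F)[:,1].round(1))
E
python3 -c "
from h import *
fa();s2();red()
"
```

```text
mean F in tool axes [-0.56  0.08 -0.25] y each [-0.6  0.6  0.2 -0.7  0.7  0.2]
t 6.42 tilt -0.436 pivot in tool mm [73.8  3.  -1.9] F [-0.   0.3 -0.5] F along tool y -0.26
lever angle if knob on upper finger [-0.4   -0.527] axes [ 0.422 -0.007 -0.906] tool_y v 0.008
red n 138 top 184 knob centre px 320.6 188.2
lever angle by picture -0.41 miss px 1.0
```

>>> arm_command:
  plan:
    - [[0.001,-0.0055,-0.001,0,0,2.5,0.034],[0.001,-0.005,-0.001,0,0,1,0.034]]

```text
t: 6.63
tool_pos: [0.4844, -0.1247, 0.1096]
tool_rot: [1.257, 0.979, -0.636]
contact_force: [1.7, 0.9, 0.7]
opening: 0.034
```

```bash
python3 -c "
from h import *
fa(3);s2();red()
"
```

```text
mean F in tool axes [ 0.01  1.41 -0.24] y each [2.  1.8 0.4]
t 6.78 tilt -0.501 pivot in tool mm [73.6  5.6 -1.3] F [0.4 0.2 0. ] F along tool y 0.34
lever angle if knob on upper finger [-0.488 -0.615] axes [ 0.48  -0.008 -0.877] tool_y v 0.01
red n 141 top 186 knob centre px 323.6 190.4
lever angle by picture -0.5 miss px 1.2
```

>>> arm_command:
  plan:
    - [[0.0005,-0.0035,-0.001,0,0,1,0.034],[0.0005,-0.0035,0,0,0,1,0.034]]

```text
t: 7.0
tool_pos: [0.4803, -0.1255, 0.1073]
tool_rot: [1.269, 0.954, -0.607]
contact_force: [1.2, 1.3, 1.8]
opening: 0.0343
```

```bash
python3 -c "
from h import *
fa(3);s2()
"
```

```text
mean F in tool axes [-0.58  1.62 -0.52] y each [2.2 1.7 0.9]
t 7.15 tilt -0.537 pivot in tool mm [73.7  8.1 -1. ] F [-0.2  1.4  0.5] F along tool y 0.15
lever angle if knob on upper finger [-0.547 -0.675] axes [ 0.512 -0.009 -0.859] tool_y v 0.012
```

>>> arm_command:
  plan:
    - [[0.0005,-0.0025,-0.001,0,0,1.5,0.034],[0.0005,-0.0025,0,0,0,1.5,0.034]]

```text
t: 7.32
tool_pos: [0.4773, -0.126, 0.1051]
tool_rot: [1.289, 0.916, -0.566]
contact_force: [2.2, 2.3, -0.0]
opening: 0.0341
```

```bash
python3 -c "
from h import *
fa(3);s2()
"
```

```text
mean F in tool axes [-0.1   2.65 -1.57] y each [2.2 3.3 2.5]
t 7.47 tilt -0.591 pivot in tool mm [73.9  7.6 -0.9] F [1.6 0.2 0.2] F along tool y 1.47
lever angle if knob on upper finger [-0.596 -0.724] axes [ 0.557 -0.01  -0.83 ] tool_y v 0.013
```

>>> arm_command:
  plan:
    - [[0.0005,-0.002,-0.001,0,0,1,0.034],[0.0005,-0.002,0,0,0,1,0.034]]

```text
t: 7.63
tool_pos: [0.4758, -0.1265, 0.1037]
tool_rot: [1.303, 0.889, -0.538]
contact_force: [5.7, 1.7, 0.5]
opening: 0.0342
```

```bash
python3 -c "
from h import *
fa(3);s2()
"
```

```text
mean F in tool axes [ 1.03  5.44 -0.43] y each [5.1 5.6 5.6]
t 7.78 tilt -0.629 pivot in tool mm [74.1  6.2 -1.2] F [ 4.4 -0.   2.3] F along tool y 4.87
lever angle if knob on upper finger [-0.622 -0.75 ] axes [ 0.588 -0.012 -0.808] tool_y v 0.015
```

```bash
python3 -c "
from h import *
red();im=get_image('side');print(im[216:222,296:304].tolist());s2()
p=im[212:225,290:312].reshape(-1,3).astype(int);print('most coloured',p[np.argsort(p.min(1)-p.max(1))[:5]].tolist())
"
```

```text
red n 145 top 190 knob centre px 327.2 194.6
lever angle by picture -0.635 miss px 2.3
[[[40, 39, 39], [41, 39, 40], [43, 43, 42], [46, 44, 45], [60, 58, 58], [71, 71, 70], [71, 71, 70], [70, 66, 66]], [[35, 35, 35], [35, 35, 34], [35, 41, 35], [37, 51, 39], [37, 48, 38], [35, 39, 35], [39, 37, 38], [43, 43, 42]], [[34, 33, 33], [35, 38, 36], [39, 61, 43], [45, 83, 53], [43, 77, 50], [39, 56, 42], [38, 36, 36], [32, 30, 31]], [[34, 33, 32], [35, 42, 36], [38, 62, 43], [41, 72, 47], [41, 69, 45], [38, 52, 41], [33, 33, 31], [35, 34, 33]], [[37, 35, 35], [35, 36, 34], [37, 41, 37], [36, 50, 39], [37, 53, 40], [36, 38, 34], [35, 35, 34], [34, 34, 33]], [[77, 76, 76], [74, 75, 73], [65, 65, 64], [57, 58, 56], [43, 42, 42], [37, 36, 35], [37, 37, 36], [35, 34, 34]]]
t 7.88 tilt -0.629 pivot in tool mm [74.1  6.3 -1.2] F [3.8 0.3 1.7] F along tool y 4.09
lever angle if knob on upper finger [-0.622 -0.75 ] axes [ 0.588 -0.012 -0.809] tool_y v 0.015
most coloured [[100, 37, 35], [101, 38, 37], [96, 37, 35], [95, 38, 36], [95, 38, 37]]
```

The window reads green in the side picture (about [43,80,50]) with 5.4 N felt at the stop, so it is reset. Now back towards ON.

>>> arm_command:
  plan:
    - [[0.001,0.007,-0.001,0,0,-3,0.034],[0,0.007,0,0,0,-4,0.034],[0,0.007,0,0,0,-4,0.034],[0,0.007,0,0,0,-4,0.034],[0,0.006,0,0,0,-4,0.034]]

```text
t: 8.3
tool_pos: [0.4967, -0.1191, 0.1113]
tool_rot: [1.147, 1.134, -0.827]
contact_force: [-2.5, 0.0, -0.3]
opening: 0.034
```

```bash
python3 -c "
from h import *
fa(2);s2();red()
"
```

```text
mean F in tool axes [-1.15 -1.94 -0.92] y each [-2.4 -1.5]
t 8.4 tilt -0.269 pivot in tool mm [69.5  5.1  0.4] F [0.7 0.1 0. ] F along tool y 0.68
lever angle if knob on upper finger [-0.252 -0.38 ] axes [ 0.266 -0.017 -0.964] tool_y v 0.009
red n 144 top 183 knob centre px 319.5 187.1
lever angle by picture -0.375 miss px 0.6
```

>>> arm_command:
  plan:
    - [[-0.002,0.008,0,0,0,-3,0.034],[-0.001,0.008,0,0,0,-4,0.034],[0,0.008,0,0,0,-4,0.034],[0,0.008,0,0,0,-4,0.034],[0,0.008,0,0,0,-4,0.034],[0,0.007,0,0,0,-4,0.034]]

```text
t: 8.95
tool_pos: [0.5278, -0.1087, 0.111]
tool_rot: [0.92, 1.409, -1.151]
contact_force: [-1.8, -0.8, 0.9]
opening: 0.0341
```

```bash
python3 -c "
from h import *
fa(2);s2();red()
"
```

```text
mean F in tool axes [-0.31 -2.01 -0.26] y each [-2.1 -2. ]
t 9.05 tilt 0.161 pivot in tool mm [63.   1.9  3.5] F [ 0.4  0.6 -0.4] F along tool y 0.44
lever angle if knob on upper finger [0.207 0.08 ] axes [-0.16  -0.01  -0.987] tool_y v -0.001
red n 134 top 177 knob centre px 300.1 181.7
lever angle by picture 0.105 miss px 0.9
```

>>> arm_command:
  plan:
    - [[-0.003,0.008,0.002,0,0,-4,0.034],[-0.003,0.008,0.001,0,0,-4,0.034],[-0.002,0.008,0,0,0,-4,0.034],[-0.001,0.008,0,0,0,-4,0.034]]

```text
t: 9.43
tool_pos: [0.5499, -0.1056, 0.11]
tool_rot: [0.74, 1.582, -1.363]
contact_force: [-1.3, -0.0, 0.6]
opening: 0.0341
```

```bash
python3 -c "
from h import *
fa(2);s2();red()
"
```

```text
mean F in tool axes [ 0.44 -1.42 -0.5 ] y each [-1.4 -1.4]
t 9.53 tilt 0.451 pivot in tool mm [66.9 -0.6  1.8] F [-0.9 -0.7  0.3] F along tool y -0.9
lever angle if knob on upper finger [0.52  0.393] axes [-0.436 -0.001 -0.9  ] tool_y v -0.006
red n 143 top 179 knob centre px 287.5 183.6
lever angle by picture 0.43 miss px 1.7
```

>>> arm_command:
  plan:
    - [[-0.001,0.006,0.001,0,0,-2,0.034],[-0.001,0.006,0,0,0,-2,0.034],[0,0.004,0,0,0,-2,0.034]]

```text
t: 9.83
tool_pos: [0.5603, -0.1045, 0.1062]
tool_rot: [0.672, 1.639, -1.435]
contact_force: [-2.0, -0.1, -0.3]
opening: 0.0341
```

```bash
python3 -c "
from h import *
fa(3);s2();red()
"
```

```text
mean F in tool axes [ 0.62 -0.94 -0.42] y each [-1.5 -1.5  0.2]
t 9.98 tilt 0.55 pivot in tool mm [70.4 -3.4 -0.1] F [ 0.2 -0.4  0.2] F along tool y 0.1
lever angle if knob on upper finger [0.644 0.516] axes [-0.522  0.002 -0.853] tool_y v -0.009
red n 149 top 181 knob centre px 283.5 185.2
lever angle by picture 0.55 miss px 2.1
```

>>> arm_command:
  plan:
    - [[0,0.005,0,0,0,-2,0.034],[0,0.003,0,0,0,-1,0.034]]

```text
t: 10.2
tool_pos: [0.5657, -0.1038, 0.1044]
tool_rot: [0.637, 1.664, -1.47]
contact_force: [-1.2, 0.4, 0.3]
opening: 0.0341
```

```bash
python3 -c "
from h import *
fa(3);s2();red()
"
```

```text
mean F in tool axes [ 0.24 -1.2  -0.43] y each [-1.  -1.7 -0.9]
t 10.35 tilt 0.598 pivot in tool mm [72.6 -5.1 -0.8] F [-0.9  0.   0.5] F along tool y -1.04
lever angle if knob on upper finger [0.709 0.581] axes [-0.563  0.002 -0.827] tool_y v -0.011
red n 148 top 182 knob centre px 281.7 186.3
lever angle by picture 0.61 miss px 2.4
```

>>> arm_command:
  plan:
    - [[0.001,0.004,0,0,0,-1,0.034],[0,0.003,0,0,0,0,0.034]]

```text
t: 10.57
tool_pos: [0.57, -0.103, 0.1011]
tool_rot: [0.622, 1.674, -1.485]
contact_force: [-12.0, -2.5, 1.9]
opening: 0.0341
```

```bash
python3 -c "
from h import *
fa(3);s2();red()
"
```

```text
mean F in tool axes [ 1.95 -8.51 -0.41] y each [-11.1  -6.9  -7.6]
t 10.72 tilt 0.619 pivot in tool mm [72.4 -8.3 -0.9] F [-6.2  1.6  3.9] F along tool y -7.37
lever angle if knob on upper finger [0.759 0.631] axes [-0.58   0.003 -0.815] tool_y v -0.012
red n 152 top 182 knob centre px 279.8 186.9
lever angle by picture 0.665 miss px 2.1
```

ON stop reached (0.631 rad, about 8–11 N). Next: centre the fingers off the knob and withdraw along the tool axis.

>>> arm_command:
  plan:
    - [[0,-0.004,0,0,0,0,0.034],[0,-0.003,0,0,0,0,0.034],[0,0,0,0,0,0,0.034]]

```text
t: 11.02
tool_pos: [0.5646, -0.1043, 0.1045]
tool_rot: [0.623, 1.673, -1.484]
contact_force: [0.2, -0.6, -0.2]
opening: 0.0342
```

```bash
python3 -c "
from h import *
fa(3);s2();red()
"
```

```text
mean F in tool axes [-0.21  0.17  0.08] y each [0.2 0.1 0.2]
t 11.17 tilt 0.618 pivot in tool mm [71.9 -2.2 -0.9] F [-0.7 -0.5 -0.3] F along tool y -0.44
lever angle if knob on upper finger [0.701 0.574] axes [-0.579  0.002 -0.815] tool_y v -0.012
red n 161 top 181 knob centre px 279.8 185.8
lever angle by picture 0.65 miss px 1.1
```

>>> arm_command:
  plan:
    - [[-0.01,0,0,0,0,0,0.034],[-0.015,0,0,0,0,0,0.034],[-0.02,0,0,0,0,0,0.034],[-0.03,0,0,0,0,0,0.034],[-0.03,0,0,0,0,0,0.034],[-0.02,0,0,0,0,0,0.034],[0,0,0,0,0,0,0.034]]

```text
t: 11.8
tool_pos: [0.638, -0.0847, 0.2106]
tool_rot: [0.622, 1.678, -1.484]
contact_force: [0.4, -0.5, 1.4]
opening: 0.0338
```

```bash
python3 -c "
from h import *
fa(2);s2();red();crop('j')
im=get_image('side');print(im[218,297:303].tolist())
for c in('side','top'):
  get_image(c)
  for t in('beaker','screwdriver','tape_roll'): print(c,t,[(round(d['conf'],2),w(c,d['at']).round(3)) for d in mark_of(c,t)[:1]])
"
```

```text
mean F in tool axes [-1.25 -0.09  0.2 ] y each [-0.6  0.4]
t 11.9 tilt 0.625 pivot in tool mm [198.5  -1.1   1.2] F [-1.   0.9 -0.6] F along tool y -0.5
lever angle if knob on upper finger [0.699 0.571] axes [-0.585  0.006 -0.811] tool_y v -0.009
red n 166 top 181 knob centre px 280.1 185.4
lever angle by picture 0.64 miss px 0.9
[[36, 39, 37], [39, 62, 43], [45, 84, 53], [43, 78, 50], [36, 54, 40], [33, 32, 33]]
side beaker [(0.72, array([ 0.732,  0.034, -0.   ]))]
side screwdriver [(0.8, array([ 0.473,  0.254, -0.002]))]
side tape_roll [(0.8, array([ 0.568, -0.306, -0.001]))]
top beaker []
top screwdriver [(0.52, array([0.474, 0.254, 0.002]))]
top tape_roll [(0.81, array([ 0.573, -0.303,  0.003]))]
```

View pics/j.png

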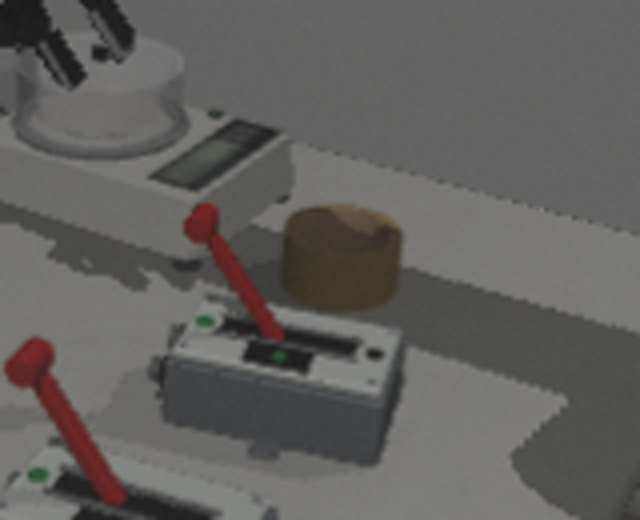

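The reset lever stands parallel to its neighbour's (knob at (202,222)). The window at (280,355) is green, and the gripper is clear.

```bash
python3 -c "
from station import finish_job
print(finish_job())"
```

```text
the job is handed in; nothing more can be done
None
```

The tripped switch is reset and switched on, and the job is handed in at about 12 s of robot time.

**What I did:** I straddled the knob with part-closed fingers and pushed the lever off. The striker resisted at about 2.5 N, and I stopped at about 5.4 N on the stop, at −0.62 rad. With the window already green, I threw the lever to its ON stop at 0.63 rad, briefly pressing 8–12 N there, and then backed the fingers off and away.

**Last checks:**
- **Lever and window:** the window is green. The lever reads 0.64 rad in the picture and stands parallel to the neighbour's.
- **Neighbour:** its lever looks unmoved in the last picture. I judged this by eye and did not measure it.
- **Loose items:** the beaker, screwdriver and tape roll were found within about 5 mm of where they started. The top camera did not find the beaker in the last check, probably because the arm hid it; the side camera did.
- **One disagreement:** the fingertips appeared about 27 mm higher in the side picture than the reported TCP, more than the pads' set-back explains. I set the finger height from the picture instead.

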